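# Set the kitchen tap over the saucepan, on cold

### The arm

A 6-joint arm with a two-finger parallel gripper is mounted at the origin on the work surface. World frame = base frame: x ahead of the robot, y to its left, z up, the work surface at z = 0. Lengths are in m, angles in rad, forces in N, time in s.
With the tool pointing down it reaches from about 0.225 to 0.875 m from the base axis. Payload 3.4 kg.
Tool frame: the origin (TCP) lies midway between the tips of the shut fingers; the grasp point (between the pads) lies 19 mm behind it (manip.pinch_z is the distance from the TCP to the grasp point, in m); z points along the fingers, y is the line along which they close (so a half turn about z gives the same grasp; the last joint's range is limited). The gripper opens to 85 mm and grips with 20 to 120 N. Pads are 22 mm wide; open, the fingers measure 114 mm over their backs; the gripper's body (76 mm by 85 mm) begins 54 mm behind the grasp point. The pads swing forward as they close: fully open they stand 13 mm farther back than shut.
Start: joints at [-1.332, 0.276, 1.505, -0, 1.361, -0.121], TCP at [0.202, -0.538, 0.231] pointing down, gripper open.
Joint ranges: [-2.89, 2.89], [-0.75, 2.08], [0.22, 2.7], [-1.18, 4.32], [0.11, 2.71], [-2.7, 2.7]. Speed limits (rad/s): [2.57, 2.57, 3.14, 3.14, 3.14, 3.14].

### API

Orientations are given as a unit quaternion [w, x, y, z].
In Python, from rig import manip gives the robot as it stands.
- The arm moves only by the tool carry_out, never from a script. Its arguments are lists of equal length, an entry for each row: "delta_pos": the shift along the tool's x, y, z scaled (see below), a list of three; "turn": the turn, a rotation vector about the tool's x, y, z scaled (see below), a list of three; "claw": the closure, from -1 (fully open) to 1 (shut). A call has 1 to 12 rows; each row is the pose to reach, as a shift and turn from the pose commanded when the call began, along the tool's axes at that moment; what a row does not reach only later rows make up. The controller multiplies each number of a shift by 400 mm and each number of a turn by 30 degrees. A row lasts 1/10 s, in which the tool goes at most 50 mm and 8.59 degrees, less where a joint would pass 70% of its speed; a pose out of reach is approached as far as the arm can. A call with a number of a shift or a turn outside -1 to 1 is refused whole. A call with a gripper value outside its range is refused whole. The fingers move at their own pace and stop on an object; "force" is the grip in N (left out, the last holds). Time passes only in rows, so rows that repeat a pose let the fingers close. It gives the time, the measured TCP pose, the force, the opening and the grip force at its end, in the units of the state.
- manip.get_state(): the state, without advancing time (a new reading comes with each control period).
- manip.get_image(name): name is "side" or "top" or "wrist"; returns a dict with "image" (384x512x3 uint8, red, green, blue), "z_map" (384x512 float32, m along the optical axis (not along the pixel's ray), 0 where there is no reading), "fx", "fy", "cx", "cy" (pixels), "world_to_cam" (4x4, takes a point from world to camera coordinates). Camera axes: x right, y down, z forward; pixel columns grow to the right and rows downward; lengths in m; the calibration is good to about 2 mm. A picture is of the moment at which its call begins.
- manip.sign_off(): hands the job in; it is judged then, once.
Trained networks look in the newest picture that a camera, given by its name, has taken for a name from the list of things; names that differ only in an ending like _2 or _b are one class to them, and where a whole thing is asked for, a point or a joint stands for the part that bears it (a point fixed in the world has none). Each returns a list of dicts, best first, with "score" (0 to 1); they miss things now and then, are a little off and sometimes report something else, mostly with a low value. They report only what shows in the picture. A call takes as long as a camera call.
- manip.spot_in(camera, query): "point" ([x, y, z] in m, in world coordinates, good to about 4 mm: the middle of the surface that is visible of it).
- manip.place_of(camera, query): "point" ([x, y, z] in m, in world coordinates, good to about 4 mm: a listed point, or the origin of a listed thing).
The state is a dict: "clock": time; "qpos": joint angles; "qd": joint speeds; "effort": joint torques, N m; "position": TCP position; "ee_rot": TCP orientation; "contact_force": force on the tool from outside, world axes, zero at the start; "moment": the same for the moment, N m; "width": finger opening in m; "gripper_force": force on a finger pad.
Only numpy, scipy, OpenCV 4.12 (cv2) and the standard library are available. Lean on these libraries where they do the work, as an engineer would, in place of code of your own. Each camera call takes 0.05 s, during which the arm holds its last target. There are 200 camera calls.

### The job

Get the sink's tap ready to fill the saucepan with cold water: with a fingertip, push the swivelling spout round until its outlet is above the middle of the saucepan, and push the separate mixer lever all the way round to its cold stop (its counter-clockwise end, seen from above). The order is free. Leave the saucepan, bowl, mug and soap bottle standing where they are: do not lift or shift them.

Things in the scene. Friction and masses are not known exactly. Their poses are not given: they have to be found in the camera images.
- sink: fixed stainless steel sit-on sink, 400 x 640 mm (x, y), 35 mm high; origin at the centre of its underside, on the worktop. Its -x strip (90 mm wide, x -200 to -110) is a solid deck, top at 35 mm, which carries the spout and the mixer; the rest is an open basin, floor at 6 mm, with 8 mm walls up to 35 mm. Its x and y axes are those in which the other sink dimensions are given
- spout_axis (a point): the vertical turning axis of the spout at deck height (35 mm above the worktop); axes as the sink's (sink frame -140, -30)
- spout_outlet (a point): lower end of the spout's downturned outlet, 200 mm from the turning axis, 95 mm above the deck (130 mm above the worktop). The spout is a plain steel L-shaped tap: a column (radius 14 to 19 mm, 26 mm at its foot) and a level round arm, radius 11 mm, its centreline 140 mm above the deck (175 mm above the worktop), from the axis to the outlet, where it turns down (radius 12.5 mm); this point's x axis points along the arm, outward
- spout (a joint): turn of the spout about the vertical, rad: 0 = arm along the sink's +x, positive = counter-clockwise from above; range -1.6 to 1.6. It stays where it is left; turning it takes about 0.25 N m of friction (about 1.7 N at 150 mm from the axis). It starts between -0.25 and 0.25, between saucepan and bowl, which stand on either side at about 0.8 and -0.8, either way round
- mixer_axis (a point): the vertical turning axis of the mixer lever at deck height; axes as the sink's (sink frame -150, 250), that is on the deck to the +y side of the spout
- mixer_tip (a point): outer end of the mixer lever: a level steel rod, radius 6 mm, its centreline 55 mm above the deck (90 mm above the worktop), 100 mm long from its axis, on a round body of radius 20 mm and 64 mm high; this point's x axis points along the lever, outward
- mixer (a joint): turn of the mixer lever about the vertical, rad: 0 = lever along the sink's +x, positive = counter-clockwise from above; stops at 0 (hot) and 1.5 (cold). It stays where it is left; turning it takes about 0.08 N m of friction (about 1.1 N at 75 mm from the axis). It starts between 0.25 and 0.75
- saucepan: loose aluminium saucepan standing in the basin, outer radius 70 mm, 85 mm high, with one straight black handle out to 204 mm from the centre along its own +x, about 70 mm above its foot; 0.45 to 0.9 kg; origin at the centre of its underside. It stands about 200 mm from the spout's axis, so that the outlet can be brought over its middle
- bowl: bystander: loose white bowl standing in the basin, rim radius 62 mm, 55 mm high; origin at the centre of its underside
- mug: bystander: loose white mug standing on the deck to the -y side of the spout, radius 36 mm, 85 mm high, handle along its own +y; origin at the centre of its underside
- soap: bystander: loose green washing-up bottle standing on the worktop on the -y side of the sink, radius 28 mm, 170 mm high; origin at the centre of its underside

How it is judged:
At the end, for the whole second after the job is handed in: The outlet is within 30 mm (horizontally) of the saucepan's centre and at rest, the mixer lever is within 0.1 rad of its cold stop (joint above 1.4), and saucepan, bowl, mug and soap bottle stand upright within 20 mm of where they started (horizontal distance between spout_outlet and saucepan below 0.03 m and value of joint mixer above 1.4 rad and velocity of joint spout between -0.05 and 0.05 rad/s and distance of each of saucepan, bowl, mug, soap from where it was at the start of the episode below 0.02 m and angle between each of saucepan, bowl, mug, soap's own z axis and vertical below 0.1 rad); the robot touches nothing.
It fails at once if the saucepan is lifted, carried or pushed more than 20 mm (distance of saucepan from where it was at the start of the episode above 0.02 m).
It fails at once if the bowl is lifted or pushed more than 20 mm (distance of bowl from where it was at the start of the episode above 0.02 m).
It fails at once if the mug is lifted or pushed more than 20 mm (distance of mug from where it was at the start of the episode above 0.02 m).
It fails at once if the soap bottle is lifted or pushed more than 20 mm (distance of soap from where it was at the start of the episode above 0.02 m).
It also fails if it takes over 64 s, if anything falls off the work surface, if the arm or the gripper's body presses on something with over 40 N, if the wrist force passes 120 N, or if a joint passes its speed limit or range.

## Working session

There is one attempt and no reset: what is moved stays moved. The work goes in short steps, Python scripts to look and compute and a tool call to move; the robot and the scene stay as the last step left them, time stands still between calls to the robot, and variables do not carry over. Pictures are saved under pics/ and viewed, at most 10 in all, crops included, and the job is handed in when it is done.

Besides the shell and the picture viewer there is one more tool, called after "Request:" as name(argument=value, ...), one argument or row to a line, values as JSON. carry_out: Moves the arm, as the interface text tells. Shifts and turns lie within -1 to 1; 1 stands for 400 mm of shift or 30 degrees of turn. Its arguments: {"type":"object","properties":{"delta_pos":{"type":"array","items":{"type":"array","items":{"type":"number","minimum":-1,"maximum":1}}},"turn":{"type":"array","items":{"type":"array","items":{"type":"number","minimum":-1,"maximum":1}}},"claw":{"type":"array","items":{"type":"number"}},"force":{"type":"number"}},"required":["delta_pos","turn","claw"]}

```bash
mkdir -p pics; ls
python3 - <<'E'
from rig import manip
import cv2,numpy as np
for c in ["top","side"]:
    im=manip.get_image(c); cv2.imwrite(f"pics/{c}0.png",im["image"][:,:,::-1])
    print(c,np.round(im["world_to_cam"],3).tolist(),im["fx"],im["cx"],im["cy"])
    for q in ["sink","spout_axis","spout_outlet","mixer_axis","mixer_tip","saucepan","bowl","mug","soap"]:
        print(q,[(np.round(d["point"],3).tolist(),round(d["score"],2)) for d in manip.place_of(c,q)[:2]])
s=manip.get_state();print(s)
E
```

```text
pics
top [[0.007, -1.0, 0.012, -0.059], [-0.982, -0.009, -0.186, 0.564], [0.186, -0.01, -0.982, 1.134], [0.0, 0.0, 0.0, 1.0]] 435.54391002683064 238.3681023828354 185.1220290731524
sink [([0.585, -0.022, 0.0], 0.88), ([0.457, 0.239, 0.034], 0.31)]
spout_axis [([0.443, -0.043, 0.033], 0.62)]
spout_outlet [([0.641, -0.045, 0.133], 0.72), ([0.552, 0.259, 0.091], 0.43)]
mixer_axis [([0.457, 0.239, 0.033], 0.59)]
mixer_tip [([0.553, 0.258, 0.087], 0.76), ([0.537, -0.391, 0.001], 0.61)]
saucepan [([0.579, -0.195, 0.009], 0.72)]
bowl [([0.598, 0.086, 0.008], 0.59)]
mug [([0.412, -0.28, 0.037], 0.71)]
soap [([0.538, -0.39, 0.0], 0.94)]
side [[0.978, -0.209, 0.012, -0.569], [-0.114, -0.581, -0.806, 0.104], [0.176, 0.787, -0.592, 0.864], [0.0, 0.0, 0.0, 1.0]] 384.84554112662835 255.2131700926817 190.8885701017027
sink [([0.585, -0.027, 0.003], 0.64), ([0.553, 0.252, 0.094], 0.61)]
spout_axis [([0.444, -0.037, 0.033], 0.8)]
spout_outlet [([0.647, -0.043, 0.135], 0.77)]
mixer_axis [([0.453, 0.235, 0.036], 0.98)]
mixer_tip []
saucepan [([0.579, -0.196, 0.005], 0.9)]
bowl [([0.602, 0.086, 0.004], 0.97), ([0.445, -0.04, 0.032], 0.52)]
mug [([0.408, -0.273, 0.034], 0.85)]
soap [([0.537, -0.387, 0.001], 0.77)]
{'clock': 1.0, 'qpos': array([-1.33200431e+00,  2.75875039e-01,  1.50492685e+00, -2.54000085e-05,
        1.36073204e+00, -1.20992441e-01]), 'qd': array([-0.00176045,  0.00165343, -0.0001524 ,  0.00190274,  0.00105526,
        0.00020135]), 'effort': array([-6.62370676e-04, -4.16670156e+01, -2.46102297e+01,  4.99307612e-05,
        5.22010919e-05,  4.34073172e-06]), 'position': array([ 0.20243316, -0.53819196,  0.23133154]), 'ee_rot': array([ 3.00434570e-05,  9.83862507e-01,  1.78926149e-01, -1.06708782e-05]), 'contact_force': array([ 0.66717721, -0.65566473,  0.12191318]), 'moment': array([-0.04209218,  0.06113276, -0.02985019]), 'gripper_force': 0.0, 'width': 0.08539209842361789}
```

View pics/top0.png

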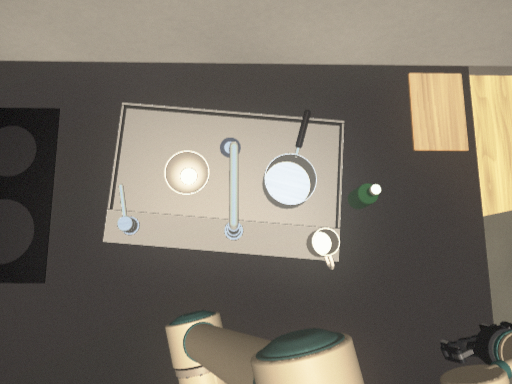

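View pics/side0.png

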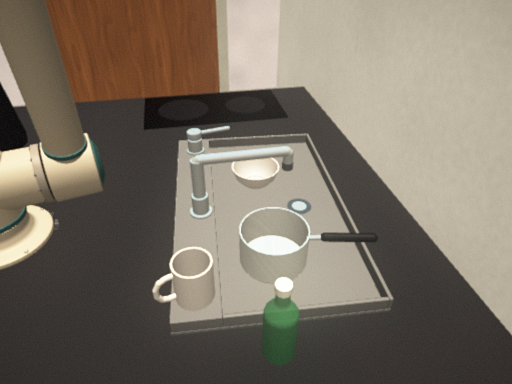

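The networks agree with the pictures. In the top view the pan is at about (289,182), the spout arm runs from (233,232) to (231,147), the bowl is at (187,173), and the lever tip is at (121,186). I'll push the spout towards −y (clockwise) and the lever counter-clockwise.

```bash
cat > h.py <<'E'
from rig import manip
import numpy as np
from scipy.spatial.transform import Rotation as R
def plan(wp):
    "wp: rows x,y,z,yaw_deg(tool x in world) -> scaled shift, turn from the present pose"
    s=manip.get_state(); q=s["ee_rot"]; R0=R.from_quat(np.r_[q[1:],q[0]])
    print("at",np.round(s["position"],3),"yaw",np.degrees(np.arctan2(*R0.as_matrix()[[1,0],0])).round(1),"F",s["contact_force"].round(1),"t",s["clock"])
    for x,y,z,w in wp:
        Rt=R.from_matrix(np.column_stack([[c:=np.cos(np.radians(w)),v:=np.sin(np.radians(w)),0],[v,-c,0],[0,0,-1]]))
        d=R0.inv().apply(np.r_[x,y,z]-s["position"])/.4
        print(np.round(d,3).tolist(),np.round(np.degrees((R0.inv()*Rt).as_rotvec())/30,3).tolist())
def arc(ax,r,off,angs,z):
    "finger beside a lever at angle a: r along it, off to its CCW side"
    return [(ax[0]+r*np.cos(a)-off*np.sin(a),ax[1]+r*np.sin(a)+off*np.cos(a),z,np.degrees(a)) for a in np.radians(angs)]
E
python3 - <<'E'
from h import *
plan([(.202,-.538,.29,20.6),(.4,-.25,.29,0)])
E
```

```text
at [ 0.202 -0.538  0.231] yaw 20.6 F [ 0.7 -0.7  0.1] t 1.0
[-0.001, -0.001, -0.147] [0.0, 0.0, 0.0]
[0.716, -0.5, -0.147] [0.0, 0.0, 0.687]
```

Request:
carry_out(
  delta_pos=[
    [0,0,-0.147],
    [0,0,-0.147],
    [0.716,-0.5,-0.147],
    [0.716,-0.5,-0.147],
    [0.716,-0.5,-0.147],
    [0.716,-0.5,-0.147],
    [0.716,-0.5,-0.147],
    [0.716,-0.5,-0.147],
    [0.716,-0.5,-0.147],
    [0.716,-0.5,-0.147],
    [0.716,-0.5,-0.147],
    [0.716,-0.5,-0.147],
  ],
  turn=[
    [0,0,0],
    [0,0,0],
    [0,0,0.687],
    [0,0,0.687],
    [0,0,0.687],
    [0,0,0.687],
    [0,0,0.687],
    [0,0,0.687],
    [0,0,0.687],
    [0,0,0.687],
    [0,0,0.687],
    [0,0,0.687],
  ],
  claw=[1,1,1,1,1,1,1,1,1,1,1,1],
)

```text
clock: 2.2
position: [0.3997, -0.2511, 0.2902]
ee_rot: [0.001, 1.0, -0.0, -0.0]
contact_force: [-0.0, -0.4, -0.0]
width: 0.0001
gripper_force: 0.0
```

Run:
```python
from h import *
p=arc((.4435,-.04),.14,.055,[-1],.155)[0]
plan([(p[0],p[1],.29,-1),p])
```

```text
at [ 0.4   -0.251  0.29 ] yaw -0.0 F [-0.  -0.4 -0. ] t 2.2
[0.461, -0.659, -0.0] [0.002, 0.0, 0.033]
[0.462, -0.66, 0.337] [0.002, 0.0, 0.033]
```

Request:
carry_out(
  delta_pos=[
    [0.461,-0.66,0],
    [0.461,-0.66,0],
    [0.461,-0.66,0],
    [0.461,-0.66,0],
    [0.461,-0.66,0],
    [0.461,-0.66,0],
    [0.461,-0.66,0],
    [0.461,-0.66,0],
    [0.461,-0.66,0.337],
    [0.461,-0.66,0.337],
    [0.461,-0.66,0.337],
    [0.461,-0.66,0.337],
  ],
  turn=[
    [0,0,0.033],
    [0,0,0.033],
    [0,0,0.033],
    [0,0,0.033],
    [0,0,0.033],
    [0,0,0.033],
    [0,0,0.033],
    [0,0,0.033],
    [0,0,0.033],
    [0,0,0.033],
    [0,0,0.033],
    [0,0,0.033],
  ],
  claw=[1,1,1,1,1,1,1,1,1,1,1,1],
)

```text
clock: 3.4
position: [0.5799, 0.0114, 0.1502]
ee_rot: [0.0, 1.0, -0.01, -0.006]
contact_force: [-0.9, 1.0, 0.0]
width: -0.0002
gripper_force: 0.0
```

Run:
```python
from h import *
import cv2
im=manip.get_image("wrist"); cv2.imwrite("pics/w1.png",im["image"][:,:,::-1])
ax=(.4435,-.04)
plan(arc(ax,.14,.035,[-1],.155)+arc(ax,.14,.026,[-5,-10,-15,-20,-25,-30,-35,-39,-43],.155))
```

```text
at [0.583 0.012 0.153] yaw -1.2 F [ 0.4 -0.3  0.8] t 3.45
[0.005, 0.047, -0.004] [0.001, 0.011, -0.005]
[0.009, 0.094, -0.004] [0.001, 0.011, 0.128]
[0.011, 0.125, -0.004] [0.002, 0.011, 0.295]
[0.011, 0.156, -0.004] [0.002, 0.011, 0.461]
[0.007, 0.187, -0.004] [0.003, 0.011, 0.628]
[0.002, 0.218, -0.004] [0.003, 0.01, 0.795]
[-0.007, 0.248, -0.004] [0.003, 0.01, 0.961]
[-0.018, 0.277, -0.004] [0.004, 0.01, 1.128]
[-0.029, 0.299, -0.004] [0.004, 0.01, 1.261]
[-0.041, 0.321, -0.003] [0.005, 0.01, 1.395]
```

View pics/w1.png

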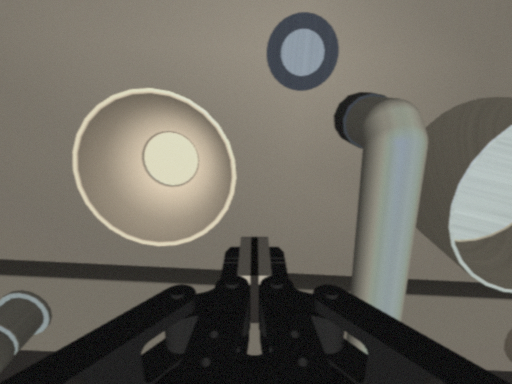

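The wrist view shows the shut fingertip (about (255,255)) in the gap between the bowl and the spout arm (about (390,200)), on the arm's +y side. I'll push now in small steps.

Request:
carry_out(
  delta_pos=[
    [0.004,0.03,0],
    [0.005,0.047,0],
    [0.007,0.07,0],
    [0.009,0.094,0],
    [0.01,0.11,0],
    [0.011,0.125,0],
    [0.011,0.14,0],
    [0.011,0.156,0],
    [0.009,0.172,0],
    [0.007,0.187,0],
    [0.005,0.203,0],
    [0.002,0.218,0],
  ],
  turn=[
    [0,0,0],
    [0,0,0],
    [0,0,0.06],
    [0,0,0.128],
    [0,0,0.21],
    [0,0,0.295],
    [0,0,0.38],
    [0,0,0.46],
    [0,0,0.545],
    [0,0,0.628],
    [0,0,0.71],
    [0,0,0.795],
  ],
  claw=[1,1,1,1,1,1,1,1,1,1,1,1],
)

```text
clock: 4.65
position: [0.5853, -0.0741, 0.1564]
ee_rot: [-0.0, 0.976, -0.217, 0.002]
contact_force: [1.3, 1.7, 1.0]
width: -0.0002
gripper_force: 1.0
```

Run:
```python
from h import *
ax=(.4435,-.04)
for c in ["top","side"]:
    manip.get_image(c)
    for q in ["spout_outlet","saucepan"]:
        for d in manip.place_of(c,q)[:1]:
            p=np.array(d["point"]);print(c,q,p.round(3),d["score"],np.degrees(np.arctan2(p[1]-ax[1],p[0]-ax[0])).round(1))
plan(arc(ax,.14,.026,[-25,-28,-31,-34,-37,-40,-43],.155))
```

```text
top saucepan [ 0.578 -0.198  0.006] 0.83 -49.4
side spout_outlet [ 0.631 -0.123  0.131] 0.88 -23.8
side saucepan [ 0.577 -0.192  0.008] 0.63 -48.8
at [ 0.584 -0.073  0.155] yaw -24.8 F [ 0.   0.8 -0.3] t 4.95
[-0.003, 0.007, 0.001] [0.001, 0.001, 0.006]
[0.0, 0.026, 0.001] [0.001, 0.001, 0.106]
[0.002, 0.044, 0.001] [0.001, 0.001, 0.206]
[0.003, 0.063, 0.001] [0.001, 0.001, 0.306]
[0.003, 0.081, 0.001] [0.001, 0.001, 0.406]
[0.002, 0.1, 0.001] [0.001, 0.0, 0.506]
[0.0, 0.119, 0.001] [0.001, 0.0, 0.606]
```

Request:
carry_out(
  delta_pos=[
    [-0.002,0.017,0],
    [0,0.026,0],
    [0.001,0.035,0],
    [0.002,0.044,0],
    [0.003,0.053,0],
    [0.003,0.063,0],
    [0.003,0.072,0],
    [0.003,0.081,0],
    [0.002,0.09,0],
    [0.002,0.1,0],
    [0.001,0.11,0],
    [0,0.119,0],
  ],
  turn=[
    [0,0,0.055],
    [0,0,0.106],
    [0,0,0.156],
    [0,0,0.206],
    [0,0,0.256],
    [0,0,0.306],
    [0,0,0.356],
    [0,0,0.406],
    [0,0,0.456],
    [0,0,0.506],
    [0,0,0.556],
    [0,0,0.606],
  ],
  claw=[1,1,1,1,1,1,1,1,1,1,1,1],
)

```text
clock: 6.15
position: [0.5637, -0.117, 0.1554]
ee_rot: [0.0, 0.93, -0.368, 0.0]
contact_force: [2.6, 0.0, -0.1]
width: 0.0005
gripper_force: 1.0
```

Run:
```python
from h import *
ax=(.4435,-.04)
for c in ["top","side"]:
    manip.get_image(c)
    for q in ["spout_outlet","saucepan"]:
        for d in manip.place_of(c,q)[:1]:
            p=np.array(d["point"]);print(c,q,p.round(3),d["score"],np.degrees(np.arctan2(p[1]-ax[1],p[0]-ax[0])).round(1))
plan(arc(ax,.14,.026,[-43,-45,-47,-49,-50],.155)+arc(ax,.14,.07,[-49],.155))
```

```text
top saucepan [ 0.579 -0.194  0.006] 0.77 -48.6
side spout_outlet [ 0.595 -0.178  0.136] 0.82 -42.5
side saucepan [ 0.579 -0.193  0.006] 0.71 -48.5
at [ 0.563 -0.116  0.155] yaw -43.0 F [-0.1  1.1  0.7] t 6.45
[0.001, -0.001, -0.0] [0.002, 0.003, -0.0]
[0.003, 0.011, -0.0] [0.002, 0.003, 0.066]
[0.005, 0.023, -0.0] [0.002, 0.003, 0.133]
[0.006, 0.036, -0.0] [0.002, 0.003, 0.2]
[0.007, 0.042, -0.0] [0.002, 0.003, 0.233]
[0.018, -0.074, -0.0] [0.002, 0.003, 0.2]
```

Request:
carry_out(
  delta_pos=[
    [0.002,0.006,0],
    [0.003,0.012,0],
    [0.004,0.018,0],
    [0.005,0.024,0],
    [0.006,0.03,0],
    [0.006,0.036,0],
    [0.006,0.037,0],
    [0.01,-0.02,0],
    [0.018,-0.08,0],
    [0.018,-0.08,-0.35],
    [0.018,-0.08,-0.35],
    [0.018,-0.08,-0.35],
  ],
  turn=[
    [0,0,0.033],
    [0,0,0.066],
    [0,0,0.1],
    [0,0,0.133],
    [0,0,0.166],
    [0,0,0.2],
    [0,0,0.2],
    [0,0,0.2],
    [0,0,0.2],
    [0,0,0.2],
    [0,0,0.2],
    [0,0,0.2],
  ],
  claw=[1,1,1,1,1,1,1,1,1,1,1,1],
)

```text
clock: 7.65
position: [0.5914, -0.0988, 0.2982]
ee_rot: [0.001, 0.91, -0.415, 0.002]
contact_force: [0.5, 0.1, 0.1]
width: -0.0001
gripper_force: 0.0
```

Run:
```python
from h import *
ax=(.4435,-.04)
for c in ["top","side"]:
    manip.get_image(c)
    for q in ["spout_outlet","saucepan","mixer_axis","mixer_tip","bowl"]:
        for d in manip.place_of(c,q)[:1]:
            p=np.array(d["point"]);print(c,q,p.round(3),d["score"])
m=(.455,.237)
p=arc(m,.075,-.05,[11],.07)[0]
plan([(p[0],p[1],.29,0),(p[0],p[1],.29,11),p])
```

```text
top spout_outlet [ 0.577 -0.19   0.133] 0.66
top saucepan [ 0.58  -0.195  0.007] 0.73
top mixer_axis [0.457 0.24  0.033] 0.55
top mixer_tip [0.554 0.256 0.09 ] 0.74
top bowl [0.598 0.084 0.007] 0.83
side spout_outlet [ 0.579 -0.192  0.133] 0.95
side saucepan [ 0.578 -0.197  0.005] 0.97
side mixer_axis [0.455 0.238 0.036] 0.82
side mixer_tip [0.549 0.254 0.091] 0.67
side bowl [0.599 0.086 0.008] 0.84
at [ 0.591 -0.098  0.294] yaw -49.0 F [-0.5  0.4 -0.1] t 8.25
[-0.653, -0.393, 0.011] [0.001, 0.003, -1.634]
[-0.653, -0.393, 0.011] [0.001, 0.003, -2.001]
[-0.652, -0.394, 0.561] [0.001, 0.003, -2.001]
```

The outlet is within about 5 mm of the pan's centre. Next is the lever.

Request:
carry_out(
  delta_pos=[
    [-0.65,-0.39,0],
    [-0.65,-0.39,0],
    [-0.65,-0.39,0],
    [-0.65,-0.39,0],
    [-0.65,-0.39,0],
    [-0.65,-0.39,0],
    [-0.65,-0.39,0],
    [-0.65,-0.39,0],
    [-0.65,-0.39,0],
  ],
  turn=[
    [0,0,-1],
    [0,0,-1],
    [0,0,-1],
    [0,0,-1],
    [0,0,-1],
    [0,0,-1],
    [0,0,-1],
    [0,0,-1],
    [0,0,-1],
  ],
  claw=[1,1,1,1,1,1,1,1,1],
)

```text
clock: 9.15
position: [0.5383, 0.1995, 0.295]
ee_rot: [0.001, 0.986, -0.165, -0.0]
contact_force: [-0.5, 0.1, -0.1]
width: -0.0002
gripper_force: 0.0
```

Run:
```python
from h import *
m=(.456,.239)
p=arc(m,.075,-.05,[10],.07)[0]
plan([(p[0],p[1],.29,10),p])
```

```text
at [0.538 0.2   0.295] yaw -19.0 F [-0.5  0.1 -0.1] t 9.15
[-0.002, -0.008, 0.013] [0.003, 0.0, -0.968]
[-0.002, -0.009, 0.563] [0.003, 0.0, -0.968]
```

Request:
carry_out(
  delta_pos=[
    [0,-0.008,0],
    [0,-0.008,0],
    [0,-0.008,0],
    [0,-0.008,0],
    [0,-0.008,0.5],
    [0,-0.008,0.5],
    [0,-0.008,0.5],
    [0,-0.008,0.5],
    [0,-0.008,0.56],
    [0,-0.008,0.56],
    [0,-0.008,0.56],
  ],
  turn=[
    [0,0,-0.97],
    [0,0,-0.97],
    [0,0,-0.97],
    [0,0,-0.97],
    [0,0,-0.97],
    [0,0,-0.97],
    [0,0,-0.97],
    [0,0,-0.97],
    [0,0,-0.97],
    [0,0,-0.97],
    [0,0,-0.97],
  ],
  claw=[1,1,1,1,1,1,1,1,1,1,1],
)

```text
clock: 10.25
position: [0.5402, 0.2022, 0.0717]
ee_rot: [0.0, 0.996, 0.087, 0.0]
contact_force: [0.5, -0.7, 0.0]
width: -0.0
gripper_force: 0.0
```

Run:
```python
from h import *
m=(.456,.239)
plan(arc(m,.075,-.03,[10],.07)+arc(m,.075,-.021,[12,16,20,24,28,32,36,39],.07))
```

```text
at [0.54  0.202 0.072] yaw 10.0 F [ 0.5 -0.7  0. ] t 10.25
[-0.004, -0.052, 0.004] [0.001, -0.001, -0.001]
[-0.002, -0.081, 0.004] [0.001, -0.001, -0.068]
[0.0, -0.095, 0.004] [0.001, -0.001, -0.201]
[0.002, -0.108, 0.004] [0.001, -0.001, -0.334]
[0.003, -0.122, 0.004] [0.001, -0.001, -0.468]
[0.003, -0.135, 0.004] [0.001, -0.001, -0.601]
[0.002, -0.149, 0.004] [0.001, -0.001, -0.734]
[-0.0, -0.162, 0.004] [0.001, -0.001, -0.868]
[-0.002, -0.172, 0.004] [0.001, -0.001, -0.968]
```

Request:
carry_out(
  delta_pos=[
    [-0.004,-0.03,0],
    [-0.004,-0.052,0],
    [-0.003,-0.067,0],
    [-0.002,-0.081,0],
    [0,-0.095,0],
    [0.002,-0.108,0],
    [0.003,-0.122,0],
    [0.003,-0.135,0],
    [0.002,-0.149,0],
    [0,-0.162,0],
    [-0.002,-0.172,0],
    [-0.002,-0.172,0],
  ],
  turn=[
    [0,0,0],
    [0,0,0],
    [0,0,0],
    [0,0,-0.07],
    [0,0,-0.2],
    [0,0,-0.334],
    [0,0,-0.468],
    [0,0,-0.6],
    [0,0,-0.734],
    [0,0,-0.868],
    [0,0,-0.968],
    [0,0,-0.968],
  ],
  claw=[1,1,1,1,1,1,1,1,1,1,1,1],
)

```text
clock: 11.45
position: [0.526, 0.2719, 0.0715]
ee_rot: [0.0, 0.942, 0.336, 0.0]
contact_force: [0.7, 0.3, -0.9]
width: 0.0002
gripper_force: 0.0
```

Run:
```python
from h import *
m=(.456,.239)
for c in ["top","side"]:
    manip.get_image(c)
    for d in manip.place_of(c,"mixer_tip")[:1]:
        p=np.array(d["point"]);print(c,p.round(3),d["score"],np.degrees(np.arctan2(p[1]-m[1],p[0]-m[0])).round(1))
plan(arc(m,.075,-.021,[39,42,45,48,51,54,57,60,63,66,68.5],.07))
```

```text
top [0.532 0.304 0.091] 0.79 40.5
side [0.53  0.298 0.093] 0.51 38.9
at [0.526 0.271 0.071] yaw 39.1 F [-0.3 -0.1  0.6] t 11.65
[-0.0, 0.005, 0.003] [0.0, -0.001, 0.004]
[0.002, -0.005, 0.003] [0.0, -0.001, -0.096]
[0.004, -0.015, 0.003] [0.0, -0.001, -0.196]
[0.006, -0.025, 0.003] [0.0, -0.001, -0.296]
[0.007, -0.036, 0.003] [0.0, -0.001, -0.396]
[0.007, -0.046, 0.003] [0.0, -0.001, -0.496]
[0.007, -0.056, 0.003] [0.0, -0.001, -0.596]
[0.006, -0.066, 0.003] [0.0, -0.001, -0.696]
[0.005, -0.076, 0.003] [0.0, -0.0, -0.796]
[0.003, -0.086, 0.003] [0.0, -0.0, -0.896]
[0.002, -0.095, 0.003] [0.0, -0.0, -0.979]
```

Request:
carry_out(
  delta_pos=[
    [0.002,-0.005,0],
    [0.004,-0.015,0],
    [0.006,-0.025,0],
    [0.007,-0.036,0],
    [0.007,-0.046,0],
    [0.007,-0.056,0],
    [0.006,-0.066,0],
    [0.005,-0.076,0],
    [0.003,-0.086,0],
    [0.002,-0.095,0],
  ],
  turn=[
    [0,0,-0.096],
    [0,0,-0.196],
    [0,0,-0.296],
    [0,0,-0.396],
    [0,0,-0.496],
    [0,0,-0.596],
    [0,0,-0.696],
    [0,0,-0.796],
    [0,0,-0.896],
    [0,0,-0.979],
  ],
  claw=[1,1,1,1,1,1,1,1,1,1],
)

```text
clock: 12.65
position: [0.5032, 0.3008, 0.0713]
ee_rot: [0.0, 0.826, 0.563, 0.0]
contact_force: [1.2, -1.7, 0.4]
width: 0.0004
gripper_force: 0.5
```

Run:
```python
from h import *
m=(.456,.239)
for c in ["top","side"]:
    manip.get_image(c)
    for d in manip.place_of(c,"mixer_tip")[:1]:
        p=np.array(d["point"]);print(c,p.round(3),d["score"],np.degrees(np.arctan2(p[1]-m[1],p[0]-m[0])).round(1))
plan(arc(m,.075,-.021,[68,70,72,74,76,78,80,82,84],.07)+arc(m,.075,-.07,[82],.07))
```

```text
top [0.495 0.333 0.088] 0.7 67.6
side [0.491 0.327 0.09 ] 0.66 68.2
at [0.503 0.301 0.071] yaw 68.4 F [0.3 0.  0.7] t 12.85
[-0.001, 0.002, 0.003] [0.0, -0.0, 0.014]
[0.001, -0.005, 0.003] [0.0, -0.0, -0.052]
[0.003, -0.012, 0.003] [0.0, -0.0, -0.119]
[0.004, -0.018, 0.003] [0.0, -0.0, -0.186]
[0.005, -0.025, 0.003] [0.0, -0.0, -0.252]
[0.006, -0.032, 0.003] [0.0, -0.0, -0.319]
[0.007, -0.038, 0.003] [0.0, -0.0, -0.386]
[0.007, -0.045, 0.003] [0.0, -0.0, -0.452]
[0.007, -0.052, 0.003] [0.0, -0.0, -0.519]
[0.036, 0.074, 0.003] [0.0, -0.0, -0.452]
```

Request:
carry_out(
  delta_pos=[
    [0.001,-0.005,0],
    [0.003,-0.012,0],
    [0.004,-0.018,0],
    [0.005,-0.025,0],
    [0.006,-0.032,0],
    [0.007,-0.038,0],
    [0.007,-0.042,0],
  ],
  turn=[
    [0,0,-0.052],
    [0,0,-0.119],
    [0,0,-0.186],
    [0,0,-0.252],
    [0,0,-0.319],
    [0,0,-0.386],
    [0,0,-0.42],
  ],
  claw=[1,1,1,1,1,1,1],
)

```text
clock: 13.55
position: [0.4886, 0.3099, 0.0713]
ee_rot: [0.0, 0.759, 0.651, 0.0]
contact_force: [0.9, -0.3, 0.1]
width: -0.0002
gripper_force: 0.5
```

Request:
carry_out(
  delta_pos=[
    [0,-0.003,0],
    [0,-0.006,0],
    [0,-0.006,0],
  ],
  turn=[
    [0,0,0],
    [0,0,0],
    [0,0,0],
  ],
  claw=[1,1,1],
)

```text
clock: 13.85
position: [0.486, 0.3105, 0.0713]
ee_rot: [-0.0, 0.76, 0.65, 0.0]
contact_force: [0.4, 0.2, -0.3]
width: 0.0003
gripper_force: 0.4
```

Request:
carry_out(
  delta_pos=[
    [0,-0.003,0],
    [0,-0.006,0],
    [0,-0.009,0],
    [0,-0.01,0],
  ],
  turn=[
    [0,0,0],
    [0,0,0],
    [0,0,0],
    [0,0,0],
  ],
  claw=[1,1,1,1],
)

```text
clock: 14.25
position: [0.4855, 0.3106, 0.0716]
ee_rot: [0.002, 0.76, 0.65, 0.003]
contact_force: [9.0, -2.0, -5.0]
width: -0.0003
gripper_force: 4.3
```

Run:
```python
from h import *
m=(.456,.239)
for c in ["top","side"]:
    manip.get_image(c)
    for d in manip.place_of(c,"mixer_tip")[:1]:
        p=np.array(d["point"]);print(c,p.round(3),d["score"],np.degrees(np.arctan2(p[1]-m[1],p[0]-m[0])).round(1))
plan([])
```

```text
top [0.47  0.338 0.092] 0.74 82.2
side [0.468 0.332 0.092] 0.46 82.7
at [0.485 0.311 0.072] yaw 81.1 F [ 6.8 -2.3 -3.9] t 14.45
```

The push met about 9 N and the lever reads about 82°, so it is at the cold stop. I'll back off and lift.

Request:
carry_out(
  delta_pos=[
    [0,0.03,0],
    [0,0.1,0],
    [0,0.12,0],
    [0,0.12,-0.5],
    [0,0.12,-0.5],
    [0,0.12,-0.5],
    [0,0.12,-0.5],
    [0,0.12,-0.5],
    [0,0.12,-0.5],
  ],
  turn=[
    [0,0,0],
    [0,0,0],
    [0,0,0],
    [0,0,0],
    [0,0,0],
    [0,0,0],
    [0,0,0],
    [0,0,0],
    [0,0,0],
  ],
  claw=[1,1,1,1,1,1,1,1,1],
)

```text
clock: 15.35
position: [0.5291, 0.3036, 0.2726]
ee_rot: [0.0, 0.76, 0.65, 0.001]
contact_force: [1.0, -0.2, 0.0]
width: -0.0001
gripper_force: 0.0
```

Run:
```python
from h import *
import cv2
for c in ["top","side"]:
    im=manip.get_image(c)
    if c=="side": cv2.imwrite("pics/end.png",im["image"][:,:,::-1])
    for q in ["spout_outlet","saucepan","mixer_tip","mixer_axis","bowl","mug","soap"]:
        for d in manip.place_of(c,q)[:1]: print(c,q,np.round(d["point"],3),round(d["score"],2))
plan([])
```

```text
top spout_outlet [ 0.575 -0.192  0.132] 0.9
top saucepan [ 0.535 -0.39   0.003] 0.74
top mixer_tip [0.467 0.337 0.091] 0.71
top mixer_axis [0.457 0.238 0.037] 0.76
top bowl [0.601 0.084 0.009] 0.58
top mug [ 0.412 -0.276  0.037] 0.89
top soap [ 0.536 -0.392  0.001] 0.97
side spout_outlet [ 0.58  -0.192  0.135] 0.93
side mixer_tip [0.466 0.336 0.092] 0.57
side mixer_axis [0.454 0.238 0.033] 0.63
side bowl [0.599 0.09  0.006] 0.57
side mug [ 0.413 -0.275  0.037] 0.94
side soap [ 0.538 -0.388  0.002] 0.64
at [0.529 0.303 0.271] yaw 81.1 F [ 0.1 -0.4 -0.1] t 16.15
```

View pics/end.png

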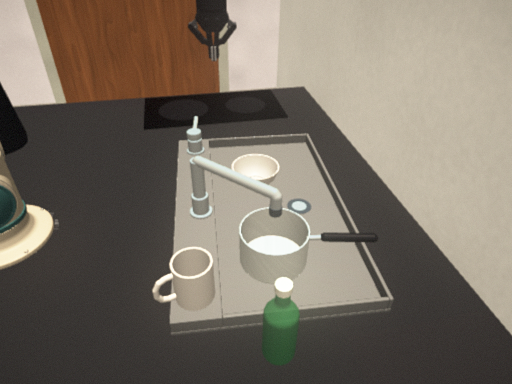

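The picture shows the outlet (275,207) above the pan (274,243), the lever round at its cold end (195,120), everything else unmoved and the arm clear. The "saucepan" reading at (0.535, −0.39) in the last top view is a mix-up with the soap bottle.

```bash
python3 -c "
from rig import manip
print(manip.sign_off())"
```

```text
the job is handed in; nothing more can be done
None
```

The job is handed in, with no verdict returned: at the last check the outlet was about 5 mm from the saucepan's centre, the mixer lever was at its cold stop, nothing else had visibly moved, and the arm was clear.

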